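Lock the square decanter into its stand under the glass shelf

ROBOT

A 6-joint arm with a two-finger parallel gripper is mounted at the origin on the work surface. World frame = base frame: x ahead of the robot, y to its left, z up, the work surface at z = 0. Lengths are in m, angles in rad, forces in N, time in s.
With the tool pointing down it reaches from about 0.35 to 0.975 m from the base axis. Payload 17.4 kg.
Tool frame: the origin (TCP) lies on the centre line of the jaws, within the pads' length; the fingertips stand 19 mm ahead of it and the grasp point (between the pads) is the TCP; z points along the fingers, y is the line along which they close (so a half turn about z gives the same grasp; the last joint's range is limited). The gripper opens to 85 mm and grips with 20 to 120 N. Pads are 22 mm wide; open, the fingers measure 114 mm over their backs; the gripper's body (76 mm by 85 mm) begins 54 mm behind the grasp point. The pads swing forward as they close: fully open they stand 13 mm farther back than shut.
Start: joints at [1.185, 0.116, 1.442, -0, 1.584, -0.038], TCP at [0.23, 0.635, 0.25] pointing down, gripper open.
Joint ranges: [-2.83, 2.83], [-0.83, 2.19], [0.07, 2.5], [-1.14, 4.28], [0.01, 3], [-2.97, 2.97]. Speed limits (rad/s): [1.89, 1.89, 2.22, 3.14, 3.14, 3.14].

INTERFACE

Orientations are given as a unit quaternion [w, x, y, z].
In Python, from plant import get_obs, camera, get_calibration, job_done, boxes_of, mark_of gives the robot as it stands. The module is installed in compiled form; this text tells all that it offers.
- The arm moves only by the tool move_arm, never from a script. Its argument "rows" is a list of rows, each a list of 7 numbers: the turn, a rotation vector about the tool's x, y, z each as a share of 30 degrees, from -1 to 1, then the shift along the tool's x, y, z each as a share of 500 mm, from -1 to 1, then the opening, from -1 (shut) to 1 (fully open). In form: [[wx, wy, wz, dx, dy, dz, grip], ...]. A call has 1 to 10 rows; each row is the pose to reach, as a shift and turn from the pose commanded when the call began, along the tool's axes at that moment; what a row does not reach only later rows make up. A row lasts 1/12 s, in which the tool goes at most 41.7 mm and 7.16 degrees, less where a joint would pass 70% of its speed; a pose out of reach is approached as far as the arm can. A call with a number of a shift or a turn outside -1 to 1 is refused whole. A call with a gripper value outside its range is refused whole. The fingers move at their own pace and stop on an object; "squeeze" is the grip in N (left out, the last holds). Time passes only in rows, so rows that repeat a pose let the fingers close. It gives the time, the measured TCP pose, the force, the opening and the grip force at its end, in the units of the state.
- get_obs(): the state, without advancing time (a new reading comes with each control period).
- camera(name): name is "side" or "top"; returns the picture (480x640x3 uint8, red, green, blue); there is no depth.
- get_calibration(name): a dict with "fx", "fy", "cx", "cy" (pixels), "k1" (the pictures are not rectified: a ray, as slopes to the right and down, at radius r is drawn at 1 + k1 r^2 times it, then the intrinsics apply), "rvec" (rotation vector, rad) and "tvec" (3), from world to camera coordinates, as OpenCV has them. Camera axes: x right, y down, z forward; pixel columns grow to the right and rows downward; lengths in m; the calibration is good to about 2 mm. A picture is of the moment at which its call begins. get_calibration takes no time and is no camera call.
- job_done(): hands the job in; it is judged then, once.
Trained networks look in the newest picture that a camera, given by its name, has taken for a name from the list of things; names that differ only in an ending like _2 or _b are one class to them, and where a whole thing is asked for, a point or a joint stands for the part that bears it (a point fixed in the world has none). Each returns a list of dicts, best first, with "p" (0 to 1); they miss things now and then, are a little off and sometimes report something else, mostly with a low value. They report only what shows in the picture. A call takes as long as a camera call. They do not tell look-alikes from the thing itself.
- boxes_of(camera, query): "rect" ([left, top, right, bottom] in pixels, round what is visible of it).
- mark_of(camera, query): "centre" ([column, row] in pixels: a listed point, or the origin of a listed thing).
The state is a dict: "time_s": time; "qpos": joint angles; "joint_velocities": joint speeds; "effort": joint torques, N m; "ee_pos": TCP position; "orientation": TCP orientation; "contact_force": force on the tool from outside, world axes, zero at the start; "torque": the same for the moment, N m; "width": opening from 0.0 (shut) to 1.0 (fully open); "grasp_force": force on a finger pad.
Only numpy, scipy, OpenCV 4.12 (cv2) and the standard library are available. Lean on these libraries where they do the work, as an engineer would, in place of code of your own. Each camera call takes 0.05 s, during which the arm holds its last target. There are 200 camera calls.

TASK

Put the empty square decanter away: lift it off its coaster, keep it upright, set it into the square felt-lined well of the beech stand under the glass shelf and press it gently down until it stands fully home on the well's floor. Then let go of it and swing the steel lock bar across its shoulder until the bar clicks fully shut behind the spring catch. Do not knock the glass shelf, and leave the coaster, the tongs, the rack of glasses and the switch as they are.

Things in the scene. Friction and masses are not known exactly. Their poses are not given: they have to be found in the camera images.
- decanter: Empty clear-glass square decanter, rigid, 0.5 to 0.8 kg. Body 80 x 80 mm, 135 mm high, flat shoulder; centred on it a square neck 36 x 36 mm, from 135 to 195 mm above the underside, sides parallel to the body's: grip it there. Origin: centre of the underside; z up, x and y square to its sides. Starts upright on the coaster.
- stand: Lockable decanter stand, fixed: beech base 130 (x) by 220 mm (y), 37 mm high, a square well 83 x 83 mm with sharp edges and 25 mm deep in its middle. Origin: centre of the underside, on the ledge; front faces -x (robot), y left, z up. Hinge post at x -26, y +72 mm, up to 169 mm; stop post 12 mm thick at x -14, y -72, up to 170 mm.
- well (a point): Centre of the well's floor, 12 mm above the stand's origin; axes as the stand's. With the decanter fully home its underside is here, its shoulder 147 mm above the ledge, 4 mm below the bar. Play to the wood 1.5 mm a side; sprung felt strips on the four walls, from 7 mm below the mouth, grip it: it does not sink by its weight but needs about 8 to 13 N more, all the way to the floor.
- lock_bar (a joint): Flat steel lock bar 6 mm thick, 144 mm long, 151 to 167 mm above the ledge, on a vertical hinge. 0 = shut against its stop: points from the hinge along the stand's -y, over the shoulder in front of the neck. Opening (growing) it swings clockwise seen from above, free end coming forward; at 1.57 rad it points to the stand's -x. Stays where left (0.06 N m).
- bar_knob (a point): Middle of the free part of the upright black thumb knob on the lock bar: 14 mm diameter, rising from the bar's top at 167 mm to 205 mm above the ledge, 118 mm from the hinge axis; this point is 187 mm above the ledge.
- bar_hinge (a point): Point on the lock bar's vertical hinge axis at the height of the bar's middle, 159 mm above the ledge (stand x -26, y +72 mm).
- shelf: Clear glass shelf, fixed, 460 (y) by 200 mm (x), 8 mm thick, underside 310 mm above the ledge; steel uprights at x 175, y +-205 mm. Origin: on the ledge below the middle of its front edge; x points back, y left. It covers the rear of the well: a hand pointing straight down does not fit over the neck there; lean it back to the front 25 to 45 degrees.
- coaster: Black ceramic coaster, loose, 116 mm diameter, 8 mm thick, origin at the centre of its underside. The decanter starts on it.
- tongs: Stainless ice tongs lying flat, loose, 185 mm long (x) by 55 mm, 14 mm high; origin at the middle, underside.
- rack: Slotted beech rack, fixed, 110 mm (x) by 260 mm (y), 34 mm high, origin at the centre of its underside; holds the three glasses.
- glass0: Tasting glass standing in the rack's right slot, 155 mm tall, 64 mm diameter; origin: centre of its foot's underside.
- glass1: Tasting glass in the rack's middle slot, same size.
- glass2: Tasting glass in the rack's left slot, same size.
- switch (a joint): White toggle switch left of the stand, on a white wall box 86 x 86 mm, 28 mm high, with a paddle 24 mm long: 0 = leaning to the robot, as it starts; 0.8 = thrown.
- catch (a point): Spring catch by the free end of the shut bar: a brass ball 14 mm thick on a post (x -36, y -99 mm, up to 169 mm high) that the bar's nose pushes aside in the last 0.15 rad of closing: about 5 N along its swing at the knob, then the bar snaps in and is held. Point: the ball's centre, 159 mm above the ledge.
Things that resemble listed ones, but are neither listed nor needed, are in the scene too. What is shaped like the decanter but red is not meant.

How it is judged:
On the way, in this order (a step that is already met when the one before it is completed fails the run):
1. The decanter stands fully home in the well, let go of, with the lock bar still open (horizontal distance between decanter and well below 0.004 m and z of decanter in the frame of well below 0.002 m and angle between decanter's own z axis and vertical below 0.04 rad and contact force between the fingers and decanter below 0.3 N and value of joint lock_bar above 0.5 rad), for 0.2 s.
2. The lock bar is shut behind its catch (value of joint lock_bar below 0.03 rad), for 0.2 s.
At the end, for the whole second after the job is handed in: The decanter rests upright (within 0.04 rad) on the well's floor (less than 2 mm above it) and in its middle (within 4 mm), at rest and let go of, and the lock bar is shut (below 0.03 rad) behind its catch (horizontal distance between decanter and well below 0.004 m and z of decanter in the frame of well between -0.003 and 0.002 m and angle between decanter's own z axis and vertical below 0.04 rad and value of joint lock_bar below 0.03 rad and linear speed of decanter below 0.01 m/s); the robot touches nothing.
It fails at once if The decanter is tipped more than 23 degrees (angle between decanter's own z axis and vertical above 0.4 rad).
It fails at once if The decanter is dropped, banged or rammed into the stand: faster than 0.5 m/s within 50 mm of the well's middle, or pressed on the stand with more than 180 N (contact force between decanter and stand above 180 N or (horizontal distance between decanter and well below 0.05 m and linear speed of decanter above 0.5 m/s)).
It fails at once if The glass shelf is knocked (over 10 N) (contact force between anything else and shelf above 10 N).
It fails at once if The coaster or the tongs are shifted more than 30 mm, or a glass in the rack more than 20 mm (distance of any of coaster, tongs from where it was at the start of the episode above 0.03 m or distance of any of glass0, glass1, glass2 from where it was at the start of the episode above 0.02 m).
It fails at once if The switch is thrown (value of joint switch above 0.4 rad).
It also fails if it takes over 64 s, if anything falls off the work surface, if the arm or the gripper's body presses on something with over 40 N, if the wrist force passes 120 N, or if a joint passes its speed limit or range.

## Working session

There is one attempt and no reset: what is moved stays moved. The work goes in short steps, Python scripts to look and compute and a tool call to move; the robot and the scene stay as the last step left them, time stands still between calls to the robot, and variables do not carry over. Pictures are saved under pics/ and viewed, at most 10 in all, crops included, and the job is handed in when it is done.

Besides the shell and the picture viewer there is one more tool, called in YAML: its name, and indented under it one key for each argument. move_arm: Moves the arm, as the interface text tells. Shift numbers are shares of 500 mm and turn numbers shares of 30 degrees, none past 1 either way. Its arguments: {"type":"object","properties":{"rows":{"type":"array"},"squeeze":{"type":"number"}},"required":["rows"]}

```bash
mkdir -p pics; cat > h.py <<'E'
import numpy as np, cv2
from plant import *
from scipy.spatial.transform import Rotation as R
def cal(n):
    c=get_calibration(n); Rm=cv2.Rodrigues(np.array(c['rvec'],float))[0]; return c,Rm,np.array(c['tvec'],float).ravel()
def ray(n,uv):
    c,Rm,t=cal(n); d=np.array([(uv[0]-c['cx'])/c['fx'],(uv[1]-c['cy'])/c['fy']]); s=d.copy()
    for _ in range(30): s=d/(1+c['k1']*(s@s))
    v=Rm.T@np.array([s[0],s[1],1]); return -Rm.T@t, v/np.linalg.norm(v)
def atz(n,uv,z):
    o,v=ray(n,uv); return o+v*(z-o[2])/v[2]
def proj(n,P):
    c,Rm,t=cal(n); q=(Rm@np.atleast_2d(P).T).T+t; s=q[:,:2]/q[:,2:]; s=s*(1+c['k1']*(s**2).sum(1))[:,None]
    return s*[c['fx'],c['fy']]+[c['cx'],c['cy']]
def tri(a,b):
    (o1,v1),(o2,v2)=ray('top',a),ray('side',b)
    k=np.linalg.lstsq(np.c_[v1,-v2],o2-o1,rcond=None)[0]; p,q=o1+v1*k[0],o2+v2*k[1]
    return (p+q)/2,np.linalg.norm(p-q)
E
python3 - <<'E'
from h import *
for n in ['top','side']:
    cv2.imwrite(f'pics/{n}0.png',camera(n)[:,:,::-1])
    o=ray(n,(320,240)); print(n,o[0].round(3),o[1].round(2))
    for q in ['decanter','stand','well','bar_knob','bar_hinge','catch','shelf','coaster','tongs','rack','switch']:
        print(q,[(round(m['p'],2),np.round(m['centre']).tolist()) for m in mark_of(n,q)[:3]])
print(get_obs())
E
```

```text
top [ 0.358 -0.036  1.193] [ 0.13  0.01 -0.99]
decanter [(0.96, [456.0, 329.0]), (0.89, [510.0, 287.0])]
stand [(0.56, [294.0, 193.0])]
well [(0.73, [300.0, 187.0])]
bar_knob [(0.64, [245.0, 236.0]), (0.46, [257.0, 183.0])]
bar_hinge [(0.8, [257.0, 184.0])]
catch [(0.4, [328.0, 194.0])]
shelf []
coaster []
tongs [(0.67, [374.0, 265.0])]
rack [(0.61, [432.0, 174.0])]Traceback (most recent call last):
  File "<stdin>", line 6, in <module>
ValueError: it knows: bar_hinge, bar_knob, catch, coaster, decanter, glass, rack, shelf, stand, tongs, well
```

```bash
python3 - <<'E'
from h import *
for n in ['side']:
    cv2.imwrite(f'pics/{n}0.png',camera(n)[:,:,::-1])
    o=ray(n,(320,240)); print(n,o[0].round(3),o[1].round(2))
    for q in ['decanter','stand','well','bar_knob','bar_hinge','catch','shelf','coaster','tongs','rack','glass']:
        print(q,[(round(m['p'],2),np.round(m['centre'],1).tolist()) for m in mark_of(n,q)[:3]])
print(get_obs())
E
```

```text
side [-0.064 -0.711  1.157] [ 0.42  0.52 -0.75]
decanter [(0.92, [343.9, 436.1]), (0.92, [429.3, 455.7]), (0.91, [393.7, 389.8])]
stand [(0.83, [345.7, 245.5])]
well [(0.72, [486.0, 340.9]), (0.67, [351.5, 240.8])]
bar_knob [(0.61, [280.0, 196.6])]
bar_hinge [(0.76, [322.6, 184.4])]
catch [(0.46, [363.5, 227.6])]
shelf [(0.45, [351.4, 239.8])]
coaster [(0.83, [392.9, 391.8])]
tongs [(0.82, [344.7, 335.1])]
rack [(0.8, [456.5, 322.2]), (0.25, [278.2, 195.7])]
glass [(0.86, [429.6, 299.3]), (0.8, [454.0, 323.1])]
{'time_s': 1.15, 'qpos': array([ 1.18521916e+00,  1.16022570e-01,  1.44163904e+00,  1.91565480e-05,
        1.58401775e+00, -3.77758117e-02]), 'joint_velocities': array([ 0.00159703,  0.00315806, -0.00138078, -0.00099134, -0.00130948,
        0.00153896]), 'effort': array([-3.82645449e-04, -7.31768417e+01, -6.32644129e+01, -1.15899129e-04,
        5.85469443e-04, -1.54341035e-05]), 'ee_pos': array([0.23004583, 0.63457914, 0.25026366]), 'orientation': array([-1.84717474e-05,  1.73025376e-01,  9.84917366e-01, -4.03714729e-05]), 'contact_force': array([-0.76750364, -0.4620973 ,  0.145591  ]), 'torque': array([-0.0442919 ,  0.01289453,  0.00561259]), 'grasp_force': 0.0, 'width': 0.9959694268397272}
```

View pics/top0.png

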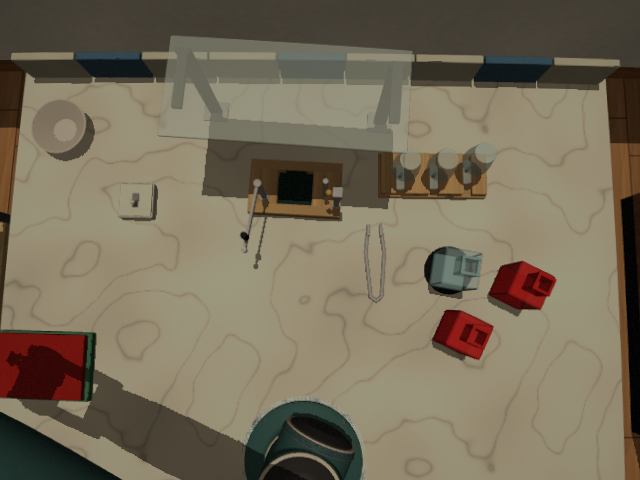

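View pics/side0.png

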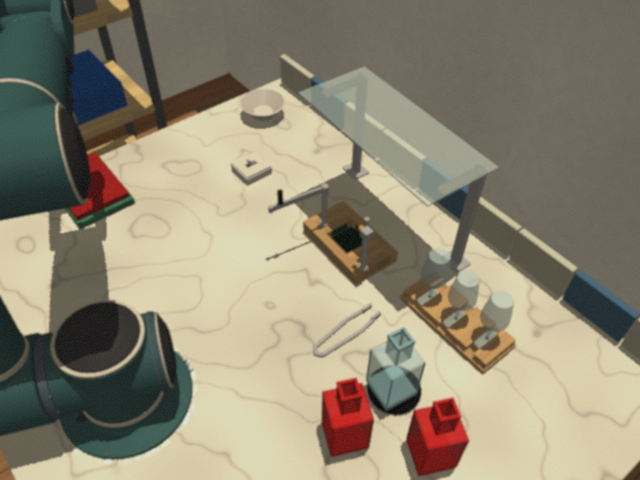

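The top picture shows the glass decanter on its black coaster at about (455,270), with the red look-alikes at (465,333) and (523,287). The stand is at (295,190), with the bar open towards the robot and its knob at (245,236). The side picture agrees: decanter at (395,375), stand at (350,243).

```bash
python3 - <<'E'
from h import *
def p(n,a): print(n,np.round(a[0],4),round(a[1],4))
p('stand',tri((294,193),(345.7,245.5)));p('well',tri((300,187),(351.5,240.8)))
p('knob',tri((245,236),(280,196.6)));p('hinge',tri((257,184),(322.6,184.4)));p('catch',tri((328,194),(363.5,227.6)))
print('coaster side z.0',atz('side',(392.9,391.8),0),'dec',atz('side',(393.7,389.8),.008))
print('tongs',tri((374,265),(344.7,335.1)),'rack',tri((432,174),(456.5,322.2)))
T=cv2.imread('pics/top0.png');S=cv2.imread('pics/side0.png')
def cr(I,x,y,w,h,f): return cv2.resize(I[y:y+h,x:x+w],None,fx=f,fy=f,interpolation=cv2.INTER_CUBIC)
a=np.vstack([np.hstack([cr(T,415,230,80,60,5),cr(S,355,320,80,60,5)*1]),np.hstack([cr(T,230,150,133,100,3),cr(S,260,175,133,100,3)])[:, :798] if 0 else np.hstack([cr(T,235,145,114,85,3.5)[:297,:399],cr(S,295,170,114,85,3.5)[:297,:399],np.zeros((297,2,3),np.uint8)])])
cv2.imwrite('pics/c1.png',a);print(a.shape)
E
```

```text
stand [0.6266 0.036  0.0031] 0.0005
well [0.6341 0.0214 0.0293] 0.003
knob [0.4933 0.1228 0.1882] 0.0001
hinge [0.6045 0.1042 0.1765] 0.0017
catch [ 0.594  -0.0479  0.1609] 0.0094
coaster side z.0 [ 0.44307286 -0.33741238  0.        ] dec [ 0.44404176 -0.3376434   0.008     ]
tongs (array([ 0.45633574, -0.16191983, -0.0084894 ]), np.float64(0.002852970526345129)) rack (array([ 0.67929507, -0.29996723,  0.00133908]), np.float64(0.0031340182331846492))
(597, 800, 3)
```

View pics/c1.png

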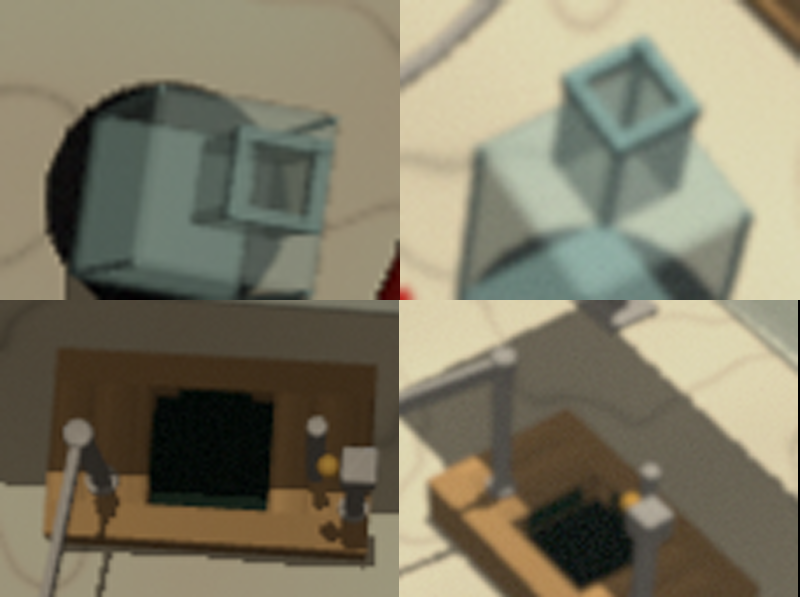

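The crops show the neck rim in both views, the stand's base and well corners, the hinge post and the catch. I'll fit the poses from these corners.

```bash
cat >> h.py <<'E'
from scipy.optimize import least_squares
def fit(obs,x0):  # obs: (cam, local xyz, uv); planar pose x,y,yaw
    def res(p):
        r=[]
        for n,l,uv in obs:
            P=np.r_[R.from_euler('z',p[2]).apply(l)[:2]+p[:2],l[2]]; r+=list(proj(n,P)[0]-uv)
        return np.array(r)
    s=least_squares(res,x0,loss='soft_l1',x_scale=[.01,.01,.05]); return s.x,res(s.x).reshape(-1,2).round(1)
E
cat > m1.py <<'E'
from h import *
def cv(pts,f,ox,oy,cx=0,cy=0): return [((x-cx+.5)/f-.5+ox,(y-cy+.5)/f-.5+oy) for x,y in pts]
n=.018;z=.203;b=.04
NT=[(n,n,z),(n,-n,z),(-n,-n,z),(-n,n,z)]
o=[('top',np.array(l),np.array(u)) for l,u in zip(NT+[(b,-b,.143),(b,b,.143),(-b,-b,.143)],cv([(237,127),(332,140),(322,235),(230,222),(338,120),(158,87),(308,297)],5,415,230))]
o2=[('side',np.array(l),np.array(u)) for l,u in zip([(-n,n,z),(n,n,z),(n,-n,z),(-n,-n,z),(-b,b,.143),(b,-b,.143)],cv([(565,78),(645,38),(700,112),(618,152),(477,148),(750,213)],5,355,320,400))]
for oo in (o,o2,o+o2):
    x,r=fit(oo,[.45,-.34,0]);print('dec',x.round(4),r.tolist())
B=[(.065,.11,.037),(.065,-.11,.037),(-.065,-.11,.037),(-.065,.11,.037)];w=.0415
W=[(w,w,.037),(w,-w,.037),(-w,-w,.037),(-w,w,.037)]
P=[(-.026,.072,.169),(-.014,-.072,.170),(-.036,-.099,.159)]
o=[('top',np.array(l),np.array(u)) for l,u in zip(B+W+P,cv([(57,348),(377,366),(368,552),(46,535),(153,390),(273,393),(268,510),(150,503),(77,432),(317,427),(328,465)],3.5,235,145,0,300))]
o2=[('side',np.array(l),np.array(u)) for l,u in zip([B[0],B[3],W[3],W[2],P[0],P[1]],cv([(565,410),(430,485),(513,522),(585,585),(503,355),(650,470)],3.5,295,170,400,300))]
for oo in (o,o2,o+o2):
    x,r=fit(oo,[.63,.03,0]);print('stand',x.round(4),r.tolist())
E
python3 m1.py
```

```text
dec [ 0.44   -0.3309 -0.1426] [[0.6, 0.6], [-0.6, 0.9], [-0.8, -0.3], [-0.4, -0.6], [0.8, -1.0], [-0.5, -0.5], [2.1, 1.0]]
dec [ 0.4401 -0.3324 -0.1565] [[-0.1, 0.2], [-0.2, 0.3], [-0.1, -0.2], [0.2, -0.0], [-1.1, -0.6], [2.0, 0.2]]
dec [ 0.4401 -0.3317 -0.1477] [[1.0, 0.5], [-0.1, 0.9], [-0.5, -0.3], [0.0, -0.7], [1.3, -1.0], [-0.0, -0.6], [2.4, 1.0], [-0.4, 0.1], [-0.6, 0.0], [-0.3, -0.6], [0.0, -0.2], [-1.5, -0.6], [1.7, -0.2]]
stand [ 0.6331  0.0327 -0.0343] [[-0.2, 0.0], [0.0, -0.6], [-0.1, -0.2], [-1.0, -0.2], [0.2, -1.1], [0.5, -0.2], [0.0, 0.5], [-1.3, 0.7], [0.1, 0.5], [-0.1, -0.4], [8.9, 0.8]]
stand [ 0.6347  0.0328 -0.0161] [[0.3, -0.9], [-0.8, -0.8], [-0.7, 0.4], [-0.4, 2.4], [0.3, 0.1], [1.6, -0.3]]
stand [ 0.6333  0.0326 -0.032 ] [[-0.2, 0.0], [-0.0, -0.8], [0.0, -0.4], [-0.9, -0.2], [0.1, -1.1], [0.5, -0.4], [0.1, 0.4], [-1.2, 0.6], [0.1, 0.4], [-0.0, -0.5], [9.0, 0.6], [0.7, -0.7], [-0.9, -1.1], [-1.1, 0.4], [-1.1, 2.7], [0.2, 0.1], [0.7, 0.2]]
```

```bash
cat >> h.py <<'E'
D=np.array([.440,-.3317]);DY=-.148; S=np.array([.6333,.0326]);SY=-.032
def tool(yaw,lean):  # closing axis along local y, leaning back to -x
    z=np.array([np.sin(lean),0,-np.cos(lean)]); y=np.array([0,-1,0]); M=R.from_matrix(np.c_[np.cross(y,z),y,z])
    return R.from_euler('z',yaw)*M
def st(x,y,z): c=R.from_euler('z',SY).apply([x,y,z]); c[:2]+=S; return c
def step(p,Rt,base=None):
    o=get_obs(); q=np.array(o['orientation']); R0=R.from_quat(q[[1,2,3,0]]); 
    d=R0.inv().apply(np.array(p)-o['ee_pos'])/.5; w=(R0.inv()*Rt).as_rotvec()/np.radians(30)
    print('row',np.r_[w,d].round(4).tolist(),'tcp',o['ee_pos'].round(4),'F',o['contact_force'].round(1),'w',round(o['width'],3),'t',round(o['time_s'],2)); return R0
E
python3 - <<'E'
from h import *
o=get_obs();q=o['orientation'];print(R.from_quat(q[[1,2,3,0]]).as_matrix().round(3).tolist())
for uv in [(158,135),(408,152)]: print(atz('top',uv,.314))
L=np.radians(35)
step([.3,.4,.42],R.from_euler('z',0)*tool(.5,.2))
for d in (0,np.pi): step([.44,-.33,.3],tool(DY,L)*R.from_euler('z',d))
for uv in [(465,333),(523,287)]:
  print(atz('top',uv,.1))
E
```

```text
[[-0.94, 0.341, -0.0], [0.341, 0.94, -0.0], [0.0, -0.0, -1.0]]
[0.66200873 0.27253654 0.314     ]
[ 0.63637861 -0.18808621  0.314     ]
row [-0.4379, 0.1977, 4.3631, -0.2914, -0.3934, -0.3394] tcp [0.23   0.6346 0.2503] F [-0.8 -0.5  0.1] w 0.996 t 1.15
row [-1.6941, 0.17, 5.3728, -1.0523, -1.6705, -0.0994] tcp [0.23   0.6346 0.2503] F [-0.8 -0.5  0.1] w 0.996 t 1.15
row [-0.1167, -1.1628, -0.3696, -1.0523, -1.6705, -0.0994] tcp [0.23   0.6346 0.2503] F [-0.8 -0.5  0.1] w 0.996 t 1.15
[ 0.30271705 -0.34798516  0.1       ]
[ 0.40443357 -0.47678535  0.1       ]
```

```bash
sed -i 's/y=np.array(\[0,-1,0\])/y=np.array([0,1,0])/' h.py; python3 - <<'E'
from h import *
from h import *
from scipy.spatial.transform import Slerp
step([.36,.3,.42],R.from_quat(get_obs()['orientation'][[1,2,3,0]]))
step([.36,.3,.42],tool(DY,np.radians(25)))
E
```

```text
row [0.0, 0.0, 0.0, -0.4724, -0.5405, -0.3394] tcp [0.23   0.6346 0.2503] F [-0.8 -0.5  0.1] w 0.996 t 1.15
row [-0.0834, -0.8306, -0.3755, -0.4724, -0.5405, -0.3394] tcp [0.23   0.6346 0.2503] F [-0.8 -0.5  0.1] w 0.996 t 1.15
```

move_arm:
  rows:
    - [0, 0, 0, -0.1, -0.1, -0.12, 1]
    - [0, -0.2, 0, -0.2, -0.2, -0.2, 1]
    - [0, -0.3, -0.1, -0.3, -0.3, -0.3, 1]
    - [-0.05, -0.5, -0.2, -0.4, -0.4, -0.34, 1]
    - [-0.08, -0.7, -0.3, -0.47, -0.54, -0.34, 1]
    - [-0.08, -0.83, -0.37, -0.47, -0.54, -0.34, 1]
    - [-0.08, -0.83, -0.37, -0.47, -0.54, -0.34, 1]
    - [-0.08, -0.83, -0.37, -0.47, -0.54, -0.34, 1]
    - [-0.08, -0.83, -0.37, -0.47, -0.54, -0.34, 1]
    - [-0.08, -0.83, -0.37, -0.47, -0.54, -0.34, 1]

```text
time_s: 1.98
ee_pos: [0.3591, 0.2978, 0.4226]
orientation: [0.217, 0.074, 0.973, -0.016]
contact_force: [-0.2, -0.1, -0.5]
width: 1.0
grasp_force: 0.0
```

```bash
python3 - <<'E'
from h import *
step([.42,0,.42],tool(DY,np.radians(35)))
step([.4,-.32,.34],tool(DY,np.radians(35)))
print(get_obs()['qpos'])
E
```

```text
row [-0.0016, -0.3301, -0.007, -0.1886, -0.5704, 0.0934] tcp [0.3591 0.2978 0.4226] F [-0.2 -0.1 -0.5] w 1.0 t 1.98
row [-0.0016, -0.3301, -0.007, -0.1728, -1.2093, 0.2619] tcp [0.3591 0.2978 0.4226] F [-0.2 -0.1 -0.5] w 1.0 t 1.98
[ 0.84468443 -0.48616248  1.7274512  -0.36452306  1.64499272 -0.64874197]
```

move_arm:
  rows:
    - [0, -0.33, 0, -0.1, -0.2, 0.05, 1]
    - [0, -0.33, 0, -0.19, -0.57, 0.08, 1]
    - [0, -0.33, 0, -0.19, -0.7, 0.08, 1]
    - [0, -0.33, 0, -0.19, -0.8, 0.08, 1]
    - [0, -0.33, 0, -0.18, -0.9, 0.1, 1]
    - [0, -0.33, 0, -0.18, -0.95, 0.1, 1]
    - [0, -0.33, 0, -0.18, -0.95, 0.1, 1]
    - [0, -0.33, 0, -0.18, -0.95, 0.1, 1]
    - [0, -0.33, 0, -0.18, -0.95, 0.1, 1]
    - [0, -0.33, 0, -0.18, -0.95, 0.1, 1]

```text
time_s: 2.82
ee_pos: [0.4072, -0.0341, 0.4226]
orientation: [0.296, 0.072, 0.952, -0.023]
contact_force: [1.1, 0.1, -0.6]
width: 0.995
grasp_force: 0.0
```

```bash
python3 - <<'E'
from h import *
Rt=tool(DY,np.radians(35)); g=np.r_[D,.008+.166]; z=Rt.as_matrix()[:,2]
step(g-.09*z,Rt); step(g,Rt)
E
```

```text
row [-0.0056, -0.0142, -0.0037, 0.1566, -0.5785, 0.3177] tcp [ 0.4072 -0.0341  0.4226] F [ 1.1  0.1 -0.6] w 0.995 t 2.82
row [-0.0056, -0.0142, -0.0037, 0.1553, -0.5779, 0.4977] tcp [ 0.4072 -0.0341  0.4226] F [ 1.1  0.1 -0.6] w 0.995 t 2.82
```

move_arm:
  rows:
    - [0, 0, 0, 0.05, -0.15, 0.08, 1]
    - [0, 0, 0, 0.1, -0.3, 0.16, 1]
    - [0, 0, 0, 0.15, -0.45, 0.24, 1]
    - [0, 0, 0, 0.156, -0.578, 0.317, 1]
    - [0, 0, 0, 0.156, -0.578, 0.317, 1]
    - [0, 0, 0, 0.156, -0.578, 0.317, 1]
    - [0, 0, 0, 0.156, -0.578, 0.317, 1]
    - [0, 0, 0, 0.156, -0.578, 0.317, 1]
    - [0, 0, 0, 0.156, -0.578, 0.317, 1]
    - [0, 0, 0, 0.156, -0.578, 0.317, 1]

```text
time_s: 3.65
ee_pos: [0.3874, -0.3254, 0.2434]
orientation: [0.294, 0.074, 0.953, -0.022]
contact_force: [0.6, -1.1, -1.8]
width: 0.999
grasp_force: 0.0
```

```bash
python3 - <<'E'
from h import *
Rt=tool(DY,np.radians(35)); g=np.r_[D,.008+.166]; z=Rt.as_matrix()[:,2]
step(g-.09*z,Rt); step(g,Rt)
E
```

```text
row [-0.0044, -0.0248, -0.013, -0.007, 0.0032, -0.0058] tcp [ 0.3874 -0.3254  0.2434] F [ 0.6 -1.1 -1.8] w 0.999 t 3.65
row [-0.0044, -0.0248, -0.013, -0.0094, 0.0036, 0.1742] tcp [ 0.3874 -0.3254  0.2434] F [ 0.6 -1.1 -1.8] w 0.999 t 3.65
```

move_arm:
  rows:
    - [0, -0.02, -0.01, -0.008, 0.004, 0.03, 1]
    - [0, -0.02, -0.01, -0.009, 0.004, 0.07, 1]
    - [0, -0.02, -0.01, -0.009, 0.004, 0.11, 1]
    - [0, -0.02, -0.01, -0.009, 0.004, 0.15, 1]
    - [0, -0.02, -0.01, -0.009, 0.004, 0.174, 1]
    - [0, -0.02, -0.01, -0.009, 0.004, 0.174, 1]
    - [0, -0.02, -0.01, -0.009, 0.004, 0.174, 1]

```text
time_s: 4.23
ee_pos: [0.4417, -0.328, 0.1788]
orientation: [0.3, 0.069, 0.951, -0.024]
contact_force: [-0.6, 0.1, 0.2]
width: 1.0
grasp_force: 0.0
```

move_arm:
  rows:
    - [0, 0, 0, 0, 0, 0, -0.1]
    - [0, 0, 0, 0, 0, 0, -0.3]
    - [0, 0, 0, 0, 0, 0, -1]
    - [0, 0, 0, 0, 0, 0, -1]
    - [0, 0, 0, 0, 0, 0, -1]
    - [0, 0, 0, 0, 0, 0, -1]
    - [0, 0, 0, 0, 0, 0, -1]
  squeeze: 45

```text
time_s: 4.82
ee_pos: [0.4417, -0.3289, 0.1794]
orientation: [0.301, 0.069, 0.951, -0.025]
contact_force: [-3.0, -1.5, 4.7]
width: 0.416
grasp_force: 48.1
```

```bash
python3 - <<'E'
from h import *
Rt=tool(DY,np.radians(35)); g=np.r_[D,.008+.166]
step(g,Rt); step(g+[0,0,.1],Rt);print(get_obs()['grasp_force'])
E
```

```text
row [-0.0076, 0.0051, 0.0069, 0.0083, -0.0059, 0.0075] tcp [ 0.4417 -0.3289  0.1794] F [-3.  -1.5  4.7] w 0.416 t 4.82
row [-0.0076, 0.0051, 0.0069, -0.1068, -0.007, -0.156] tcp [ 0.4417 -0.3289  0.1794] F [-3.  -1.5  4.7] w 0.416 t 4.82
48.09792459011078
```

move_arm:
  rows:
    - [0, 0, 0, -0.008, 0, -0.012, -1]
    - [0, 0, 0, -0.023, 0, -0.033, -1]
    - [0, 0, 0, -0.046, 0, -0.065, -1]
    - [0, 0, 0, -0.069, 0, -0.098, -1]
    - [0, 0, 0, -0.092, 0, -0.13, -1]
    - [0, 0, 0, -0.115, 0, -0.163, -1]
    - [0, 0, 0, -0.115, 0, -0.163, -1]
    - [0, 0, 0, -0.115, 0, -0.163, -1]

```text
time_s: 5.48
ee_pos: [0.4419, -0.3282, 0.279]
orientation: [0.301, 0.069, 0.951, -0.025]
contact_force: [-0.1, -0.4, -6.8]
width: 0.414
grasp_force: 46.9
```

```bash
python3 - <<'E'
from h import *
Rt=tool(SY,np.radians(35))
step(st(-.2,0,.29),Rt);print(get_obs()['grasp_force'], st(-.2,0,.29))
I=camera('side')[300:390,300:420] if 0 else camera('side'); cv2.imwrite('pics/s2.png',cv2.resize(I[230:430,280:480],None,fx=3,fy=3)[:,:,::-1])
E
```

```text
row [-0.134, 0.0037, -0.1738, 0.0867, 0.7238, -0.0925] tcp [ 0.4419 -0.3282  0.279 ] F [-0.1 -0.4 -6.8] w 0.414 t 5.48
46.93958580493927 [0.43340239 0.03899891 0.29      ]
```

View pics/s2.png

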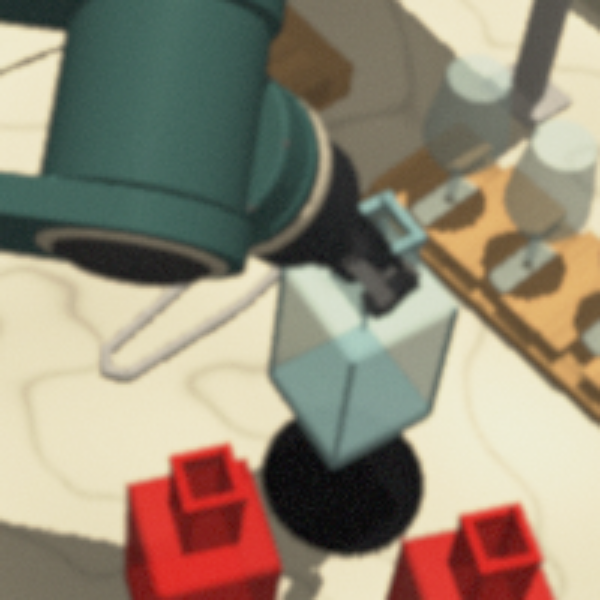

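The decanter hangs upright in the jaws, and the coaster at about (395,390) hasn't moved. I'll carry it to in front of the stand.

move_arm:
  rows:
    - [-0.01, 0, -0.01, 0.005, 0.03, -0.01, -1]
    - [-0.03, 0, -0.03, 0.015, 0.09, -0.02, -1]
    - [-0.05, 0, -0.06, 0.025, 0.17, -0.03, -1]
    - [-0.07, 0, -0.09, 0.035, 0.25, -0.04, -1]
    - [-0.09, 0, -0.11, 0.045, 0.33, -0.05, -1]
    - [-0.1, 0, -0.14, 0.055, 0.41, -0.06, -1]
    - [-0.12, 0, -0.16, 0.065, 0.49, -0.07, -1]
    - [-0.13, 0, -0.17, 0.075, 0.57, -0.08, -1]
    - [-0.134, 0.004, -0.174, 0.08, 0.64, -0.085, -1]
    - [-0.134, 0.004, -0.174, 0.085, 0.69, -0.09, -1]

```text
time_s: 6.37
ee_pos: [0.4375, 0.0161, 0.2876]
orientation: [0.297, 0.015, 0.955, -0.004]
contact_force: [0.8, -0.4, -6.1]
width: 0.418
grasp_force: 48.2
```

```bash
python3 - <<'E'
from h import *
Rt=tool(SY,np.radians(35))
step(st(-.2,0,.27),Rt);step(st(-.12,0,.27),Rt);step(st(0,0,.235),Rt)
E
```

```text
row [0.001, -0.0134, -0.0009, 0.0279, 0.0456, 0.0235] tcp [0.4375 0.0161 0.2876] F [ 0.8 -0.4 -6.1] w 0.418 t 6.37
row [0.001, -0.0134, -0.0009, -0.1038, 0.0456, 0.1143] tcp [0.4375 0.0161 0.2876] F [ 0.8 -0.4 -6.1] w 0.418 t 6.37
row [0.001, -0.0134, -0.0009, -0.2616, 0.0456, 0.3082] tcp [0.4375 0.0161 0.2876] F [ 0.8 -0.4 -6.1] w 0.418 t 6.37
```

move_arm:
  rows:
    - [0, -0.01, 0, 0.01, 0.02, 0.02, -1]
    - [0, -0.01, 0, 0, 0.04, 0.05, -1]
    - [0, -0.01, 0, -0.03, 0.045, 0.09, -1]
    - [0, -0.01, 0, -0.07, 0.045, 0.13, -1]
    - [0, -0.01, 0, -0.11, 0.045, 0.17, -1]
    - [0, -0.01, 0, -0.15, 0.045, 0.22, -1]
    - [0, -0.01, 0, -0.18, 0.045, 0.26, -1]
    - [0, -0.01, 0, -0.2, 0.045, 0.29, -1]
    - [0, -0.01, 0, -0.2, 0.045, 0.29, -1]
    - [0, -0.01, 0, -0.2, 0.045, 0.29, -1]

```text
time_s: 7.2
ee_pos: [0.6028, 0.0315, 0.2239]
orientation: [0.298, 0.016, 0.954, -0.005]
contact_force: [-0.7, -0.9, -4.6]
width: 0.416
grasp_force: 48.2
```

```bash
python3 - <<'E'
from h import *
Rt=tool(SY,np.radians(35))
step(st(0,0,.220),Rt)
T,S_=camera('top'),camera('side')
def cr(I,x,y,w,h,f): return cv2.resize(I[y:y+h,x:x+w],None,fx=f,fy=f,interpolation=cv2.INTER_CUBIC)
cv2.imwrite('pics/c3.png',np.hstack([cr(T,235,140,100,100,4),cr(S_,300,160,100,100,4)])[:,:,::-1])
E
```

```text
row [-0.0, -0.0097, -0.0012, -0.0457, 0.0041, 0.041] tcp [0.6028 0.0315 0.2239] F [-0.7 -0.9 -4.6] w 0.416 t 7.2
```

View pics/c3.png

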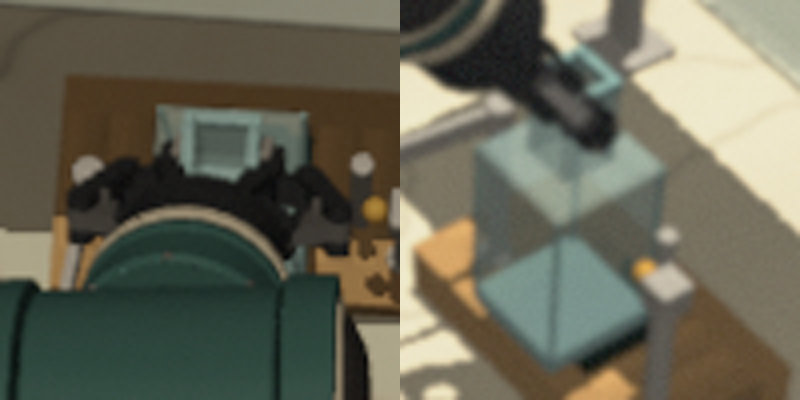

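The side view shows the decanter just above the base, slightly in front of the well. Its bottom corners are at crop (478,288), (553,368), (648,308) and (568,235). The top view shows the neck rim and the rear shoulder edge.

```bash
cat > m2.py <<'E'
from h import *
n,b=.018,.04
def cv(pts,f,ox,oy,cx=0): return [((x-cx+.5)/f-.5+ox,(y+.5)/f-.5+oy) for x,y in pts]
s=list(zip([(-b,b,0),(-b,-b,0),(b,-b,0),(b,b,0),(-b,b,.135),(b,-b,.135)],cv([(478,288),(553,368),(648,308),(568,235),(475,152),(665,172)],4,300,160,400)))
t=list(zip([(n,n,.195),(n,-n,.195),(b,b,.135),(b,-b,.135)],cv([(183,111),(260,114),(157,105),(306,112)],4,235,140)))
def go(o,fz):
    def res(p):
        z=p[3] if fz else .0525
        return np.ravel([proj(c,np.r_[R.from_euler('z',p[2]).apply(l)[:2]+p[:2],l[2]+z])[0]-u for c,l,u in o])
    r=least_squares(res,[.603,.032,-.03,.0525],loss='soft_l1',x_scale=[.01,.01,.05,.01]);print(r.x.round(4),res(r.x).reshape(-1,2).round(1).tolist())
S1=[('side',np.array(l),np.array(u)) for l,u in s];T1=[('top',np.array(l),np.array(u)) for l,u in t]
go(S1,1);go(S1,0);go(T1,0);go(S1+T1,1)
E
python3 m2.py
```

```text
[ 0.6614  0.0978 -0.0014 -0.0349] [[-0.2, 1.6], [0.2, -0.5], [-0.3, 0.5], [0.4, 1.5], [1.0, -0.9], [-1.3, -1.9]]
[ 0.6084  0.0392 -0.0031  0.0525] [[-2.0, 1.2], [-0.2, 0.6], [1.2, 0.5], [0.5, 0.2], [-0.8, -4.4], [0.7, -5.0]]
[ 0.6022  0.0311 -0.0334  0.0525] [[0.5, 0.6], [-0.4, 0.8], [-0.6, -0.8], [0.5, -0.7]]
[ 0.5994  0.0299 -0.0116  0.0648] [[-2.4, 1.5], [-0.6, 1.3], [1.3, 1.1], [0.5, 0.5], [-1.3, -4.5], [0.8, -4.8], [0.3, 0.5], [-0.3, 0.2], [-1.1, -0.8], [0.6, -1.5]]
```

```bash
python3 - <<'E'
from h import *
S_=camera('side')
I=cv2.resize(S_[165:265,300:400],None,fx=6,fy=6,interpolation=cv2.INTER_CUBIC)
n,b=.018,.04;o=get_obs()['ee_pos'];z=o[2]-.1714
L=np.array([(x*k,y*k,h) for h,k in((0,b),(.135,b),(.195,n)) for x,y in((1,1),(1,-1),(-1,-1),(-1,1))])
P=R.from_euler('z',SY).apply(L)+[o[0],o[1],z]; 
for k in range(3):
    q=((proj('side',P[4*k:4*k+4])-[300,165]+.5)*6-.5).astype(int); cv2.polylines(I,[q],True,(255,0,0),1)
w=.0415
W=np.array([st(x*w,y*w,.037) for x,y in((1,1),(1,-1),(-1,-1),(-1,1))]);q=((proj('side',W)-[300,165]+.5)*6-.5).astype(int);cv2.polylines(I,[q],True,(255,0,255),1)
cv2.imwrite('pics/c4.png',I[:,:,::-1])
E
```

```text
(no output)
```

View pics/c4.png

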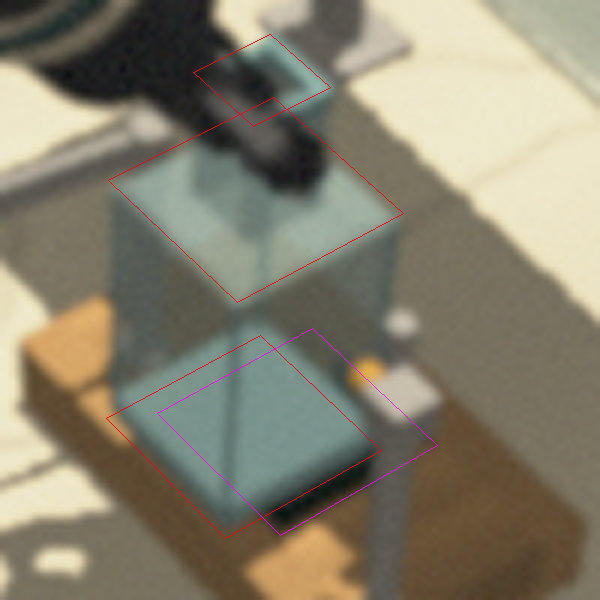

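The overlay matches at the neck, the shoulder and the well's front corner. I'll move over the well and lower slowly, watching the force.

```bash
cat >> h.py <<'E'
RT=R.from_euler('z',SY)*R.from_euler('z',-DY)*R.from_quat([.069,.951,-.025,.301])
E
python3 - <<'E'
from h import *
step([.6345,.0328,.2165],RT);step([.6345,.0328,.2065],RT)
E
```

```text
row [0.0084, -0.0059, -0.0098, -0.0404, 0.0044, 0.0534] tcp [0.6026 0.0316 0.2268] F [ 0.3 -0.4 -4.5] w 0.419 t 7.35
row [0.0084, -0.0059, -0.0098, -0.0289, 0.0044, 0.0698] tcp [0.6026 0.0316 0.2268] F [ 0.3 -0.4 -4.5] w 0.419 t 7.35
```

move_arm:
  rows:
    - [0.008, -0.006, -0.005, -0.008, 0.004, 0.011, -1]
    - [0.008, -0.006, -0.005, -0.016, 0.004, 0.021, -1]
    - [0.008, -0.006, -0.005, -0.024, 0.004, 0.032, -1]
    - [0.008, -0.006, -0.005, -0.032, 0.004, 0.043, -1]
    - [0.008, -0.006, -0.005, -0.04, 0.004, 0.053, -1]
    - [0.008, -0.006, -0.005, -0.04, 0.004, 0.053, -1]
    - [0.008, -0.006, -0.005, -0.04, 0.004, 0.053, -1]
    - [0.008, -0.006, -0.005, -0.04, 0.004, 0.053, -1]

```text
time_s: 8.02
ee_pos: [0.6349, 0.0325, 0.2168]
orientation: [0.302, 0.015, 0.953, -0.007]
contact_force: [-1.0, 0.6, -4.7]
width: 0.419
grasp_force: 48.3
```

```bash
python3 - <<'E'
from h import *
for i in range(4):
    step([.6345,.0328,.2065],RT);T=camera('top')
I=cv2.resize(T[145:225,250:340],None,fx=6,fy=6,interpolation=cv2.INTER_CUBIC)
n,b=.018,.04;o=np.mean([get_obs()['ee_pos']],0);z=o[2]-.1714
L=np.array([(x*k,y*k,h) for h,k in((.135,b),(.195,n)) for x,y in((1,1),(1,-1),(-1,-1),(-1,1))])
for k in range(2):
    P=R.from_euler('z',SY).apply(L)+[.634,.0328,.2165-.1714]
    q=((proj('top',P[4*k:4*k+4])-[250,145]+.5)*6-.5).astype(int); cv2.polylines(I,[q],True,(255,0,0),1)
B=np.array([st(x,y,.037) for x,y in((.065,.11),(.065,-.11),(-.065,-.11),(-.065,.11))]);q=((proj('top',B)-[250,145]+.5)*6-.5).astype(int);cv2.polylines(I,[q],True,(255,0,255),1)
cv2.imwrite('pics/c5.png',I[:,:,::-1])
E
```

```text
row [0.0, 0.0003, -0.0049, 0.0124, 0.0007, 0.0163] tcp [0.6349 0.0325 0.2168] F [-1.   0.6 -4.7] w 0.419 t 8.02
row [0.0, 0.0009, -0.0049, 0.0125, 0.0007, 0.0167] tcp [0.6348 0.0325 0.2169] F [-0.3  0.4 -4.1] w 0.417 t 8.07
row [0.0001, 0.0014, -0.0049, 0.0127, 0.0006, 0.0169] tcp [0.6348 0.0325 0.2171] F [-0.2 -0.1 -5.2] w 0.412 t 8.12
row [0.0001, 0.0015, -0.0048, 0.0127, 0.0007, 0.017] tcp [0.6348 0.0325 0.2171] F [-0.  -0.1 -5. ] w 0.418 t 8.17
```

View pics/c5.png

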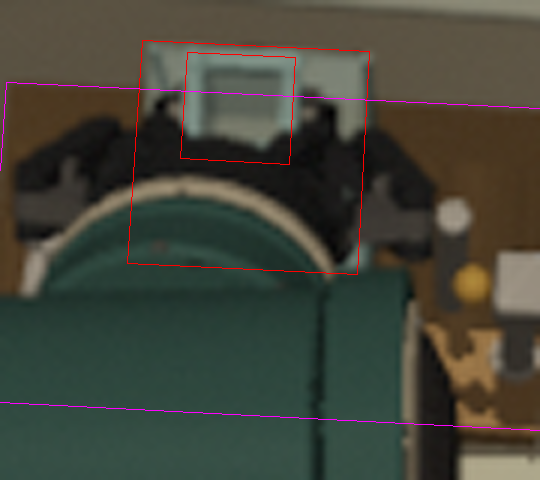

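The overlay agrees to about a millimetre, so I'll lower.

move_arm:
  rows:
    - [0, 0, -0.005, 0.003, 0, 0.004, -1]
    - [0, 0, -0.005, 0.005, 0, 0.007, -1]
    - [0, 0, -0.005, 0.007, 0, 0.01, -1]
    - [0, 0, -0.005, 0.009, 0, 0.013, -1]
    - [0, 0, -0.005, 0.0115, 0, 0.0163, -1]
    - [0, 0, -0.005, 0.0125, 0, 0.018, -1]
    - [0, 0, -0.005, 0.0125, 0, 0.018, -1]

```text
time_s: 8.8
ee_pos: [0.6354, 0.0327, 0.2071]
orientation: [0.303, 0.014, 0.953, -0.007]
contact_force: [-0.4, 2.4, -3.6]
width: 0.415
grasp_force: 48.4
```

```bash
python3 - <<'E'
from h import *
step([.6345,.0328,.2035],RT); print(get_obs()['torque'])
E
```

```text
row [0.001, 0.0051, -0.0004, 0.0057, 0.0002, 0.0049] tcp [0.6354 0.0327 0.2071] F [-0.4  2.4 -3.6] w 0.415 t 8.8
[0.64190893 0.74437712 0.11782923]
```

move_arm:
  rows:
    - [0, 0.003, 0, 0.002, 0, 0.003, -1]
    - [0, 0.003, 0, 0.004, 0, 0.005, -1]
    - [0, 0.003, 0, 0.0045, 0, 0.0065, -1]
    - [0, 0.003, 0, 0.0045, 0, 0.0065, -1]

```text
time_s: 9.13
ee_pos: [0.6351, 0.033, 0.2021]
orientation: [0.302, 0.014, 0.953, -0.007]
contact_force: [-0.8, 6.4, -0.2]
width: 0.416
grasp_force: 49.1
```

```bash
python3 - <<'E'
from h import *
step([.6345,.0328,.2035],RT); print(get_obs()['torque'])
E
```

```text
row [0.0023, -0.001, -0.0012, -0.0005, -0.0004, -0.003] tcp [0.6351 0.033  0.2021] F [-0.8  6.4 -0.2] w 0.416 t 9.13
[1.50823982 0.51439427 0.41833043]
```

move_arm:
  rows:
    - [0, 0, 0, 0, 0.001, 0, -1]
    - [0, 0, 0, 0, 0.002, 0, -1]
    - [0, 0, 0, 0, 0.002, 0, -1]
    - [0, 0, 0, 0, 0.002, 0, -1]

```text
time_s: 9.47
ee_pos: [0.635, 0.0336, 0.2019]
orientation: [0.301, 0.014, 0.953, -0.007]
contact_force: [-0.9, 4.1, -1.2]
width: 0.414
grasp_force: 48.7
```

```bash
python3 - <<'E'
from h import *
step([.6345,.0328,.2035],RT); print(get_obs()['torque'])
E
```

```text
row [0.0006, -0.002, -0.0, -0.001, -0.0016, -0.0031] tcp [0.635  0.0336 0.2019] F [-0.9  4.1 -1.2] w 0.414 t 9.47
[1.0343379  0.53878604 0.32398913]
```

Less side force, so another 1.2 mm in +y, and lower further.

move_arm:
  rows:
    - [0, 0, 0, 0, 0.001, 0, -1]
    - [0, 0, 0, 0, 0.0024, 0, -1]
    - [0, 0, 0, 0, 0.0024, 0, -1]
    - [0, 0, 0, 0.002, 0.0024, 0.003, -1]
    - [0, 0, 0, 0.0035, 0.0024, 0.005, -1]
    - [0, 0, 0, 0.0035, 0.0024, 0.005, -1]

```text
time_s: 9.97
ee_pos: [0.6356, 0.0344, 0.2003]
orientation: [0.303, 0.014, 0.953, -0.008]
contact_force: [-2.9, 0.0, 5.1]
width: 0.413
grasp_force: 49.6
```

```bash
python3 - <<'E'
from h import *
step([.6345,.0328,.2035],RT); print(get_obs()['torque'])
E
```

```text
row [-0.0006, 0.0025, 0.0002, -0.002, -0.0033, -0.0065] tcp [0.6356 0.0344 0.2003] F [-2.9  0.   5.1] w 0.413 t 9.97
[-0.02739609  0.54610205 -0.25014189]
```

move_arm:
  rows:
    - [0, 0, 0, 0.002, 0, 0.003, -1]
    - [0, 0, 0, 0.004, 0, 0.006, -1]
    - [0, 0, 0, 0.006, 0, 0.008, -1]
    - [0, 0, 0, 0.007, 0, 0.01, -1]
    - [0, 0, 0, 0.007, 0, 0.01, -1]
    - [0, 0, 0, 0.007, 0, 0.01, -1]

```text
time_s: 10.47
ee_pos: [0.6367, 0.0344, 0.197]
orientation: [0.305, 0.014, 0.952, -0.008]
contact_force: [-2.9, 1.0, 17.0]
width: 0.417
grasp_force: 50.6
```

```bash
python3 - <<'E'
from h import *
step([.6345,.0328,.2035],RT); print(get_obs()['torque'])
E
```

```text
row [-0.0001, 0.012, 0.0001, -0.004, -0.0034, -0.0132] tcp [0.6367 0.0344 0.197 ] F [-2.9  1.  17. ] w 0.417 t 10.47
[-0.14552478 -0.54299634 -0.24582423]
```

move_arm:
  rows:
    - [0, -0.005, 0, 0.002, 0, 0.003, -1]
    - [0, -0.01, 0, 0.004, 0, 0.006, -1]
    - [0, -0.01, 0, 0.005, 0, 0.007, -1]
    - [0, -0.01, 0, 0.005, 0, 0.007, -1]
    - [0, -0.01, 0, 0.005, 0, 0.007, -1]
    - [0, -0.01, 0, 0.005, 0, 0.007, -1]

```text
time_s: 10.97
ee_pos: [0.6362, 0.0344, 0.1912]
orientation: [0.306, 0.014, 0.952, -0.008]
contact_force: [-1.7, -0.8, 8.4]
width: 0.412
grasp_force: 49.9
```

```bash
python3 - <<'E'
from h import *
step([.6345,.0328,.2035],RT); print(get_obs()['torque'])
S_=camera('side')
I=cv2.resize(S_[165:265,300:400],None,fx=6,fy=6,interpolation=cv2.INTER_CUBIC);cv2.imwrite('pics/c6.png',I[:,:,::-1])
E
```

```text
row [-0.0001, 0.0174, -0.0001, -0.0117, -0.0035, -0.0219] tcp [0.6362 0.0344 0.1912] F [-1.7 -0.8  8.4] w 0.412 t 10.97
[-0.04862563 -0.31807797 -0.20566544]
```

View pics/c6.png

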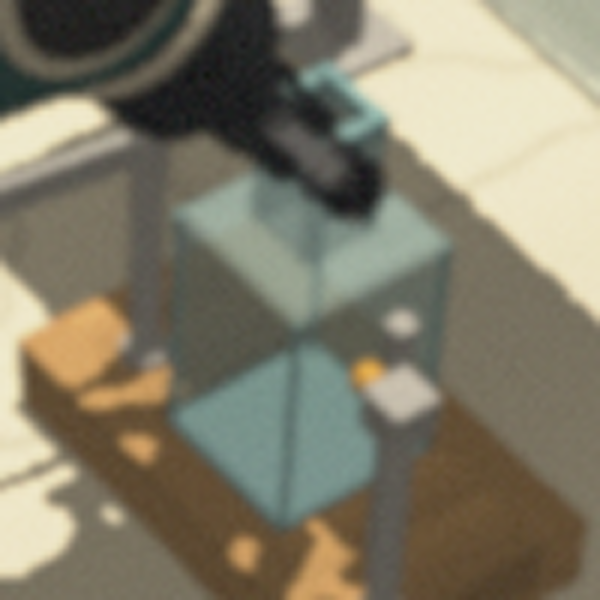

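The decanter is sinking into the well between the posts. I'll correct the small pitch and keep pressing.

move_arm:
  rows:
    - [0, 0.005, 0, 0.002, 0, 0.003, -1]
    - [0, 0.01, 0, 0.004, 0, 0.006, -1]
    - [0, 0.017, 0, 0.006, 0, 0.008, -1]
    - [0, 0.017, 0, 0.007, 0, 0.01, -1]
    - [0, 0.017, 0, 0.007, 0, 0.01, -1]
    - [0, 0.017, 0, 0.007, 0, 0.01, -1]

```text
time_s: 11.52
ee_pos: [0.6366, 0.0343, 0.1856]
orientation: [0.303, 0.014, 0.953, -0.008]
contact_force: [1.1, -1.3, 10.6]
width: 0.417
grasp_force: 49.9
```

```bash
python3 - <<'E'
from h import *
step([.6345,.0328,.2035],RT); print(get_obs()['torque'])
E
```

```text
row [-0.0001, 0.0027, -0.0001, -0.0173, -0.0034, -0.0316] tcp [0.6366 0.0343 0.1856] F [ 1.1 -1.3 10.6] w 0.417 t 11.52
[-0.07060484 -0.9307891  -0.25174405]
```

move_arm:
  rows:
    - [0, 0, 0, 0.002, 0, 0.003, -1]
    - [0, 0, 0, 0.004, 0, 0.006, -1]
    - [0, 0, 0, 0.005, 0, 0.007, -1]
    - [0, 0, 0, 0.005, 0, 0.007, -1]
    - [0, 0, 0, 0.005, 0, 0.007, -1]

```text
time_s: 11.93
ee_pos: [0.6372, 0.034, 0.1839]
orientation: [0.304, 0.014, 0.952, -0.008]
contact_force: [-10.5, -3.6, 26.3]
width: 0.411
grasp_force: 52.4
```

```bash
python3 - <<'E'
from h import *
step([.6345,.0328,.2035],RT); print(get_obs()['torque'])
E
```

```text
row [-0.0011, 0.0094, 0.0001, -0.0184, -0.0028, -0.035] tcp [0.6372 0.034  0.1839] F [-10.5  -3.6  26.3] w 0.411 t 11.93
[-0.56533511 -0.46350517 -0.56876681]
```

move_arm:
  rows:
    - [0, 0, 0, 0.004, 0, 0.001, -1]
    - [0, 0.005, 0, 0.006, 0, 0.004, -1]
    - [0, 0.005, 0, 0.0075, 0, 0.0055, -1]
    - [0, 0.005, 0, 0.0075, 0, 0.0055, -1]
    - [0, 0.005, 0, 0.0075, 0, 0.0055, -1]

```text
time_s: 12.35
ee_pos: [0.6374, 0.0339, 0.1837]
orientation: [0.306, 0.014, 0.952, -0.008]
contact_force: [-15.7, -5.3, 47.6]
width: 0.419
grasp_force: 54.6
```

```bash
python3 - <<'E'
from h import *
step([.6345,.0328,.2035],RT); print(get_obs()['torque'])
E
```

```text
row [-0.001, 0.0183, -0.0002, -0.0184, -0.0026, -0.0355] tcp [0.6374 0.0339 0.1837] F [-15.7  -5.3  47.6] w 0.419 t 12.35
[-0.88033202 -1.74129587 -0.75921996]
```

It's hard on the floor: 48 N, with TCP z at the expected 0.1837. I'll relax the press, open part-way and back out along the tool axis.

move_arm:
  rows:
    - [0, 0.005, 0, -0.004, 0, -0.005, -1]
    - [0, 0.01, 0, -0.008, 0, -0.01, -1]
    - [0, 0.01, 0, -0.009, 0, -0.0115, -1]
    - [0, 0.01, 0, -0.009, 0, -0.0115, -1]

```text
time_s: 12.68
ee_pos: [0.6351, 0.0343, 0.1834]
orientation: [0.298, 0.014, 0.954, -0.008]
contact_force: [1.2, -1.9, 11.1]
width: 0.42
grasp_force: 49.6
```

move_arm:
  rows:
    - [0, 0, 0, 0, 0, 0, 0.0]
    - [0, 0, 0, 0, 0, 0, 0.2]
    - [0, 0, 0, 0, 0, 0, 0.4]
    - [0, 0, 0, 0, 0, 0, 0.4]
    - [0, 0, 0, 0, 0, 0, 0.4]

```text
time_s: 13.1
ee_pos: [0.6338, 0.0346, 0.1805]
orientation: [0.295, 0.014, 0.955, -0.007]
contact_force: [0.5, -1.1, -0.1]
width: 0.697
grasp_force: 0.0
```

```bash
python3 - <<'E'
from h import *
o=get_obs();print(o['grasp_force']);step(o['ee_pos'],RT)
S_=camera('side');z=o['ee_pos'];
I=cv2.resize(S_[165:265,300:400],None,fx=6,fy=6,interpolation=cv2.INTER_CUBIC)
n,b=.018,.04
L=np.array([(x*k,y*k,h) for h,k in((0,b),(.135,b),(.195,n)) for x,y in((1,1),(1,-1),(-1,-1),(-1,1))])
P=np.array([st(*(l+[0,0.0012,.012])) for l in L])
for k in range(3):
    q=((proj('side',P[4*k:4*k+4])-[300,165]+.5)*6-.5).astype(int); cv2.polylines(I,[q],True,(255,0,0),1)
cv2.imwrite('pics/c7.png',I[:,:,::-1])
E
```

```text
0.0
row [0.0001, -0.0256, 0.0003, 0.0, 0.0, 0.0] tcp [0.6338 0.0346 0.1805] F [ 0.5 -1.1 -0.1] w 0.697 t 13.1
```

View pics/c7.png

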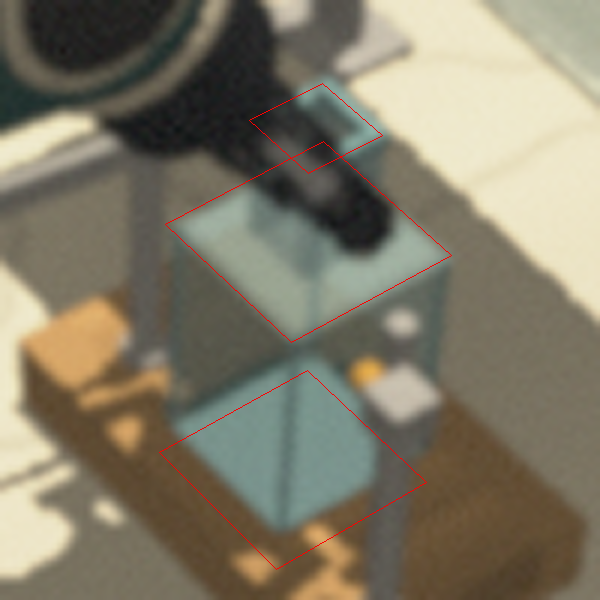

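The decanter outline matches the home pose at the shoulder and neck. Next I'll retract, close the fingers and go behind the knob.

move_arm:
  rows:
    - [0, 0, 0, 0, 0, -0.02, 0.4]
    - [0, 0, 0, 0, 0, -0.06, 0.4]
    - [0, 0, 0, 0, 0, -0.11, 0.4]
    - [0, 0, 0, 0, 0, -0.17, 0.4]
    - [0, 0, 0, 0, 0, -0.23, 0.4]
    - [0, 0, 0, 0, 0, -0.28, 0.2]
    - [0, 0, 0, 0, 0, -0.3, -0.5]
    - [0, 0, 0, 0, 0, -0.3, -1]
    - [0, 0, 0, 0, 0, -0.3, -1]

```text
time_s: 13.9
ee_pos: [0.5492, 0.0379, 0.3045]
orientation: [0.296, 0.014, 0.955, -0.007]
contact_force: [-0.5, 0.5, -1.9]
width: 0.179
grasp_force: 0.0
```

```bash
cat >> h.py <<'E'
def arc(th,z=.198,r=.118): return st(-.026-r*np.sin(th),.072-r*np.cos(th),z)
E
python3 - <<'E'
from h import *
Rt=tool(SY,np.radians(33))
T,S_=camera('top'),camera('side')
k=[mark_of(n,q)[:2] for q in('bar_knob','decanter','well') for n in('top','side')]
print(k)
try:
    a,b=k[0][0]['centre'],k[1][0]['centre'];p,e=tri(a,b);v=p[:2]-st(-.026,.072,0)[:2];print(p,e,np.linalg.norm(v),np.arctan2(-v[0],-v[1])+SY)
except Exception as e: print(e)
step(arc(2.1,.30),Rt);step(arc(2.1),Rt)
E
```

```text
[[], [{'centre': [279.6, 196.4], 'p': 0.86}], [{'centre': [297.5, 188.7], 'p': 0.84}, {'centre': [507.3, 287.1], 'p': 0.84}], [{'centre': [430.3, 455.0], 'p': 0.96}, {'centre': [348.7, 241.0], 'p': 0.72}], [], [{'centre': [348.2, 241.7], 'p': 0.16}]]
list index out of range
row [-0.0083, 0.0457, 0.0085, 0.0756, 0.2581, -0.0439] tcp [0.5494 0.0379 0.304 ] F [ 0.7 -0.7  0.1] w 0.004 t 14.3
row [-0.0083, 0.0457, 0.0085, 0.1908, 0.2594, 0.1244] tcp [0.5494 0.0379 0.304 ] F [ 0.7 -0.7  0.1] w 0.004 t 14.3
```

move_arm:
  rows:
    - [0, 0.02, 0, 0.02, 0.08, -0.02, -1]
    - [0, 0.03, 0, 0.05, 0.16, -0.03, -1]
    - [0, 0.045, 0, 0.075, 0.23, -0.04, -1]
    - [0, 0.045, 0, 0.076, 0.258, -0.04, -1]
    - [0, 0.045, 0, 0.1, 0.259, 0, -1]
    - [0, 0.045, 0, 0.14, 0.259, 0.05, -1]
    - [0, 0.045, 0, 0.17, 0.259, 0.09, -1]
    - [0, 0.045, 0, 0.19, 0.259, 0.124, -1]
    - [0, 0.045, 0, 0.19, 0.259, 0.124, -1]
    - [0, 0.045, 0, 0.19, 0.259, 0.124, -1]

```text
time_s: 15.13
ee_pos: [0.5097, 0.168, 0.1987]
orientation: [0.284, 0.014, 0.959, -0.008]
contact_force: [0.6, 0.1, 0.9]
width: 0.0
grasp_force: 0.0
```

```bash
python3 - <<'E'
from h import *
Rt=tool(SY,np.radians(33))
for t in (2.1,1.9,1.7,1.5,1.3,1.1): step(arc(t),Rt)
I=np.hstack([camera('top')[140:260,200:340],camera('side')[140:260,230:370]])
cv2.imwrite('pics/c8.png',cv2.resize(I,(798,342),interpolation=cv2.INTER_CUBIC)[:,:,::-1])
E
```

```text
row [-0.0093, 0.0001, 0.0091, 0.0008, 0.0005, 0.0011] tcp [0.5097 0.168  0.1987] F [0.6 0.1 0.9] w 0.0 t 15.13
row [-0.0093, 0.0001, 0.0091, 0.0174, -0.0423, -0.0094] tcp [0.5097 0.168  0.1987] F [0.6 0.1 0.9] w 0.0 t 15.13
row [-0.0093, 0.0001, 0.0091, 0.0266, -0.0882, -0.015] tcp [0.5097 0.168  0.1987] F [0.6 0.1 0.9] w 0.0 t 15.13
row [-0.0093, 0.0001, 0.0091, 0.028, -0.1353, -0.0155] tcp [0.5097 0.168  0.1987] F [0.6 0.1 0.9] w 0.0 t 15.13
row [-0.0093, 0.0001, 0.0091, 0.0215, -0.1817, -0.0109] tcp [0.5097 0.168  0.1987] F [0.6 0.1 0.9] w 0.0 t 15.13
row [-0.0093, 0.0001, 0.0091, 0.0074, -0.2257, -0.0014] tcp [0.5097 0.168  0.1987] F [0.6 0.1 0.9] w 0.0 t 15.13
```

View pics/c8.png

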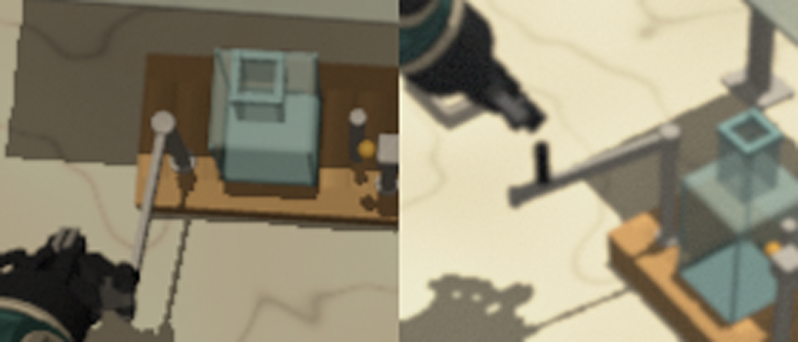

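The fingertips stand just to the left of the knob at its height, and the decanter sits square in the well. Now I'll sweep the bar.

move_arm:
  rows:
    - [0, 0, 0, 0.01, -0.02, -0.005, -1]
    - [0, 0, 0, 0.0174, -0.0423, -0.0094, -1]
    - [0, 0, 0, 0.022, -0.065, -0.012, -1]
    - [0, 0, 0, 0.0266, -0.0882, -0.015, -1]
    - [0, 0, 0, 0.0275, -0.112, -0.0155, -1]
    - [0, 0, 0, 0.028, -0.1353, -0.0155, -1]
    - [0, 0, 0, 0.025, -0.158, -0.0135, -1]
    - [0, 0, 0, 0.0215, -0.1817, -0.0109, -1]
    - [0, 0, 0, 0.015, -0.204, -0.0065, -1]
    - [0, 0, 0, 0.0074, -0.2257, -0.0014, -1]

```text
time_s: 16.07
ee_pos: [0.5035, 0.0548, 0.2008]
orientation: [0.286, 0.014, 0.958, -0.007]
contact_force: [0.4, 1.2, 0.1]
width: -0.001
grasp_force: 0.5
```

```bash
python3 - <<'E'
from h import *
Rt=tool(SY,np.radians(33))
for t in (1.1,1.0,.9,.8,.7,.6,.5,.4,.35): step(arc(t),Rt)
camera('side');print(mark_of('side','bar_knob')[:2]); 
for t in (1.1,1,.9,.8,.7,.6,0): print(t,proj('side',arc(t,.187)).round())
E
```

```text
row [-0.0073, 0.0086, 0.0079, 0.0042, 0.0009, 0.0038] tcp [0.5035 0.0548 0.2008] F [0.4 1.2 0.1] w -0.001 t 16.07
row [-0.0073, 0.0086, 0.0079, -0.0055, -0.0196, 0.0103] tcp [0.5035 0.0548 0.2008] F [0.4 1.2 0.1] w -0.001 t 16.07
row [-0.0073, 0.0086, 0.0079, -0.0169, -0.0388, 0.0179] tcp [0.5035 0.0548 0.2008] F [0.4 1.2 0.1] w -0.001 t 16.07
row [-0.0073, 0.0086, 0.0079, -0.0299, -0.0565, 0.0265] tcp [0.5035 0.0548 0.2008] F [0.4 1.2 0.1] w -0.001 t 16.07
row [-0.0073, 0.0086, 0.0079, -0.0442, -0.0726, 0.0361] tcp [0.5035 0.0548 0.2008] F [0.4 1.2 0.1] w -0.001 t 16.07
row [-0.0073, 0.0086, 0.0079, -0.0599, -0.087, 0.0464] tcp [0.5035 0.0548 0.2008] F [0.4 1.2 0.1] w -0.001 t 16.07
row [-0.0073, 0.0086, 0.0079, -0.0766, -0.0993, 0.0575] tcp [0.5035 0.0548 0.2008] F [0.4 1.2 0.1] w -0.001 t 16.07
row [-0.0073, 0.0086, 0.0079, -0.0944, -0.1096, 0.0692] tcp [0.5035 0.0548 0.2008] F [0.4 1.2 0.1] w -0.001 t 16.07
row [-0.0073, 0.0086, 0.0079, -0.1035, -0.1139, 0.0752] tcp [0.5035 0.0548 0.2008] F [0.4 1.2 0.1] w -0.001 t 16.07
[{'centre': [310.9, 215.0], 'p': 0.76}, {'centre': [455.9, 319.3], 'p': 0.72}]
1.1 [[301. 212.]]
1 [[306. 213.]]
0.9 [[311. 215.]]
0.8 [[316. 215.]]
0.7 [[321. 216.]]
0.6 [[327. 216.]]
0 [[356. 209.]]
```

move_arm:
  rows:
    - [0, 0, 0, -0.005, -0.018, 0.009, -1]
    - [0, 0, 0, -0.017, -0.039, 0.018, -1]
    - [0, 0, 0, -0.03, -0.0565, 0.0265, -1]
    - [0, 0, 0, -0.044, -0.0726, 0.036, -1]
    - [0, 0, 0, -0.06, -0.087, 0.0464, -1]
    - [0, 0, 0, -0.0766, -0.0993, 0.0575, -1]
    - [0, 0, 0, -0.0944, -0.1096, 0.0692, -1]
    - [0, 0, 0, -0.0944, -0.1096, 0.0692, -1]

```text
time_s: 16.83
ee_pos: [0.5608, -0.0015, 0.1965]
orientation: [0.285, 0.014, 0.958, -0.007]
contact_force: [0.5, -0.0, 0.0]
width: 0.0
grasp_force: 0.0
```

```bash
python3 - <<'E'
from h import *
Rt=tool(SY,np.radians(33))
for t in (.4,.3,.2,.15,.1,.05,0): step(arc(t),Rt)
camera('side');print(mark_of('side','bar_knob')[:2]); 
for t in (.4,.3,.2,.1,0): print(t,proj('side',arc(t,.187)).round(1))
E
```

```text
row [-0.0088, 0.0044, 0.0077, -0.0006, -0.0006, -0.0032] tcp [ 0.5608 -0.0015  0.1965] F [ 0.5 -0.   0. ] w 0.0 t 16.83
row [-0.0088, 0.0044, 0.0077, -0.0191, -0.0087, 0.009] tcp [ 0.5608 -0.0015  0.1965] F [ 0.5 -0.   0. ] w 0.0 t 16.83
row [-0.0088, 0.0044, 0.0077, -0.0382, -0.0146, 0.0215] tcp [ 0.5608 -0.0015  0.1965] F [ 0.5 -0.   0. ] w 0.0 t 16.83
row [-0.0088, 0.0044, 0.0077, -0.0479, -0.0166, 0.0278] tcp [ 0.5608 -0.0015  0.1965] F [ 0.5 -0.   0. ] w 0.0 t 16.83
row [-0.0088, 0.0044, 0.0077, -0.0577, -0.0181, 0.0342] tcp [ 0.5608 -0.0015  0.1965] F [ 0.5 -0.   0. ] w 0.0 t 16.83
row [-0.0088, 0.0044, 0.0077, -0.0676, -0.019, 0.0407] tcp [ 0.5608 -0.0015  0.1965] F [ 0.5 -0.   0. ] w 0.0 t 16.83
row [-0.0088, 0.0044, 0.0077, -0.0775, -0.0193, 0.0471] tcp [ 0.5608 -0.0015  0.1965] F [ 0.5 -0.   0. ] w 0.0 t 16.83
[{'centre': [347.4, 211.3], 'p': 0.54}]
0.4 [[337.2 214.9]]
0.3 [[342.2 213.9]]
0.2 [[347.  212.5]]
0.1 [[351.6 210.7]]
0 [[355.8 208.7]]
```

Knob is at about 0.2 rad with the finger at 0.4. I'll push on through the catch.

move_arm:
  rows:
    - [0, 0, 0, -0.009, -0.005, 0.002, -1]
    - [0, 0, 0, -0.019, -0.009, 0.009, -1]
    - [0, 0, 0, -0.029, -0.012, 0.015, -1]
    - [0, 0, 0, -0.038, -0.0146, 0.0215, -1]
    - [0, 0, 0, -0.043, -0.0156, 0.025, -1]
    - [0, 0, 0, -0.043, -0.0156, 0.025, -1]
    - [0, 0, 0, -0.043, -0.0156, 0.025, -1]

```text
time_s: 17.52
ee_pos: [0.5836, -0.0095, 0.1968]
orientation: [0.284, 0.014, 0.959, -0.007]
contact_force: [-22.1, 2.9, 8.9]
width: 0.003
grasp_force: 11.0
```

```bash
python3 - <<'E'
from h import *
Rt=tool(SY,np.radians(33))
for t in (.15,.1,.05,0): step(arc(t),Rt)
camera('side');print(mark_of('side','bar_knob')[:2]); 
E
```

```text
row [-0.0073, -0.0017, 0.0087, -0.0091, -0.0021, 0.003] tcp [ 0.5836 -0.0095  0.1968] F [-22.1   2.9   8.9] w 0.003 t 17.52
row [-0.0073, -0.0017, 0.0087, -0.019, -0.0036, 0.0094] tcp [ 0.5836 -0.0095  0.1968] F [-22.1   2.9   8.9] w 0.003 t 17.52
row [-0.0073, -0.0017, 0.0087, -0.0288, -0.0045, 0.0158] tcp [ 0.5836 -0.0095  0.1968] F [-22.1   2.9   8.9] w 0.003 t 17.52
row [-0.0073, -0.0017, 0.0087, -0.0387, -0.0048, 0.0222] tcp [ 0.5836 -0.0095  0.1968] F [-22.1   2.9   8.9] w 0.003 t 17.52
[{'centre': [356.3, 205.8], 'p': 0.66}]
```

The force rose to 22 N, well above the catch's 5 N, with the knob at its shut position. One more small push, then I'll back off and check.

move_arm:
  rows:
    - [0, 0, 0, -0.003, 0, 0.002, -1]
    - [0, 0, 0, -0.003, 0, 0.002, -1]
    - [0, 0, 0, 0.01, 0, -0.01, -1]
    - [0, 0, 0, 0.03, 0, -0.04, -1]
    - [0, 0, 0, 0.03, 0, -0.09, -1]
    - [0, 0, 0, 0, 0, -0.15, -1]
    - [0, 0, 0, -0.02, 0, -0.22, -1]
    - [0, 0, 0, -0.02, 0, -0.28, -1]
    - [0, 0, 0, -0.02, 0, -0.32, -1]
    - [0, 0, 0, -0.02, 0, -0.32, -1]

```text
time_s: 18.45
ee_pos: [0.5047, -0.0064, 0.3419]
orientation: [0.288, 0.014, 0.957, -0.007]
contact_force: [-0.2, 0.2, 0.4]
width: -0.002
grasp_force: 0.0
```

```bash
python3 - <<'E'
from h import *
step(get_obs()['ee_pos'],tool(SY,.57))
for n in('top','side'):
    for q in ('bar_knob','decanter'):
        camera(n);print(n,q,[(m['p'],np.round(m['centre'],1)) for m in mark_of(n,q)[:3]])
    print(proj(n,arc(0,.187)).round(1),proj(n,arc(.12,.187)).round(1),proj(n,st(0,0,.012)).round(1),proj(n,st(0,0,.03)).round(1))
E
```

```text
row [-0.0088, 0.0278, 0.0089, 0.0, 0.0, 0.0] tcp [ 0.5047 -0.0064  0.3419] F [-0.2  0.2  0.4] w -0.002 t 18.45
top bar_knob [(0.91, array([314.3, 181. ])), (0.69, array([256.2, 186.3]))]
top decanter [(0.79, array([455.2, 329.1])), (0.74, array([295.2, 190.5])), (0.73, array([510.9, 285.5]))]
[[312.4 183.4]] [[311.6 190.1]] [[295.3 189.4]] [[295.  187.7]]
side bar_knob [(0.7, array([484.5, 338.7])), (0.58, array([355.3, 208.1]))]
side decanter [(0.86, array([349.3, 242.2])), (0.85, array([432.6, 451.8])), (0.65, array([346.1, 435.9]))]
[[355.8 208.7]] [[350.7 211.1]] [[348.7 242.8]] [[349. 238.]]
```

```bash
python3 -c "
from plant import *
print(job_done())"
```

```text
the job is handed in; nothing more can be done
None
```

I handed the job in at about 18.7 s. The decanter is pressed down onto the well's floor and released, the lock bar is shut at about 0 rad by both cameras, and the arm is clear; no verdict was returned.

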